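# Clip the rinsed bar tools back on their rail

## Task

First lift the retaining bar out of the drying rack's two brackets and lay it flat in the brass tray, leaving the tools in the rack till then. Then take the brush and the scoop out of the rack and press each down into the spring clips of its own colour on the clip rail (blue brush between the blue fins, red scoop between the red fins, tail end between the fins) until both clips have snapped home. Leave the black paddle in its clips and everything else on the counter where it stands.

Things in the scene. Friction and masses are not known exactly. Their poses are not given: they have to be found in the camera images.
- rack: drying rack, pale wooden block, fixed; origin on the counter amid the two troughs, z up. Block x -50 to +122, y -63 to +63 mm, 27 mm high. Two troughs along x at y = +30 and -30 mm, a tool lying in each: axis 35 mm above the counter, head to the rack's +x, origin within 8 mm of the rack's x = 0, so only its tail sleeve sticks out at the -x end, free on all sides
- trough_left (a point): middle of the trough at the rack's y = +30 mm, on the axis of the tool lying there (axes as the rack's; the other trough is the same at y = -30). Trough walls: 26 mm apart inside, 4 mm thick, tops 57 mm above the counter, x -52 to +41 and +65 to +118 mm, end wall to x = 122. No room for fingers beside the tool in there
- bracket_left (a point): where the bar's underside rests in the left steel U bracket (rack x = 53, y = +58 mm, 44 mm above the counter); the right one is at y = -58. Both are open at the top: slot 20 mm wide in x, prong tops 62 mm above the counter
- bar: loose aluminium retaining bar, 120 g, across both tools in the rack's brackets. Origin at the centre of its underside, z up, bar along its y: 16 x 160 x 10 mm (x, y, z), 34 mm wide in x at each end (|y| 66 to 80 mm), so it stands by itself. Amid it an upright orange grip tab, 14 mm thick in x, 36 mm long in y, z 10 to 46 mm. It lifts straight up
- tray: rectangular brass tray, fixed, its origin lies at the centre of its underside: 100 x 230 mm outside (x, y), rim 18 mm high, walls and floor 4 mm thick
- clip_rail: clip rail, fixed; dark wooden base 8 mm thick, x -105 to +60, y -98 to +98 mm; origin on the counter under the middle place. Three places side by side 70 mm apart in y, each for a tool lying along x, head to +x (it overhangs the base). Each has two spring clips, at x = -40 and +40 mm, and at its tail end two coloured fins
- clip_blue (a point): home of the shank's axis in the blue place's clip at the rail's x = +40 mm, y = +70, z = 40; all clips are alike, 14 mm long in x. Two sprung steel lips, tops 50 mm above the counter, 7 mm apart when shut, open upwards: a tool pressed straight down with 4 to 7 N a clip (8 to 14 N a tool) spreads them and snaps under them to its seat. Merely laid on them it is 12 mm too high
- fins_blue (a point): between the two blue fins, home of the tail sleeve's middle (rail x = -81, y = +70, z = 40 mm). All fins: x -100 to -64 mm, 70 mm high, 26 mm apart inside, 4 mm thick; they leave no room for fingers beside the tail sleeve. Between the clips (|x| under 32 mm) fingers have room on both sides of the middle sleeve, down to the base
- slot_blue (a point): home of the blue-sleeved brush's origin: the rail place with the blue fins, 40 mm above the counter, at the rail's y = +70 mm; axes as the rail's
- slot_red (a point): home of the red-sleeved scoop's origin: the rail place with the red fins, 40 mm above the counter, at the rail's y = -70 mm; axes as the rail's
- brush: grinder brush, loose, 207 mm, 50-100 g. Origin on its axis, amid its middle sleeve; x along it to the head, z up as it lies. Round 12 mm steel shank x -96 to +81 mm; square 16 x 16 mm blue sleeves: middle x -24 to +24, tail x -97 to -65; a wooden head with grey bristles, 22 mm wide and 16 mm high, x 70 to 110. It starts in either trough of the rack. Flat on the counter it rests on its sleeves, axis 8 mm up
- scoop: dosing scoop, loose, 207 mm, 50-100 g. Origin on its axis, amid its middle sleeve; x along it to the head, z up as it lies. Round 12 mm steel shank x -96 to +81 mm; square 16 x 16 mm red sleeves: middle x -24 to +24, tail x -97 to -65; a square steel scoop 22 mm wide and 16 mm high, x 70 to 110. It starts in either trough of the rack. Flat on the counter it rests on its sleeves, axis 8 mm up
- brush_tail (a point): middle of the brush's tail sleeve, on its axis, 81 mm behind its origin
- scoop_tail (a point): middle of the scoop's tail sleeve, on its axis, 81 mm behind its origin
- paddle: black-sleeved stirring paddle of the same build, with a flat wooden tip, already clipped in the rail's middle place (black fins). Stays there
- cup: bystander: white espresso cup, 64 mm wide, 58 mm high, standing between rack and rail; its origin lies at the centre of its underside
- dosing_ring: bystander: dark steel ring 62 mm wide, 26 mm high, in front of the robot; its origin lies at the centre of its underside
- tamper: bystander: wooden tamper, 58 mm wide, 90 mm high; its origin lies at the centre of its underside
- pitcher: bystander: steel milk pitcher, 84 mm wide, 100 mm high, handle beside it; its origin lies at the centre of its underside
- jar: bystander: amber jar, 76 mm wide, 110 mm high; its origin lies at the centre of its underside
- paper_cups: bystander: stack of paper cups, 88 mm wide, 140 mm high; its origin lies at the centre of its underside

How it is judged:
By the outcome, as a careful person would: the job done as asked, in the order asked, and still so for the second after the job is handed in, with the robot touching nothing.
It also fails if it takes over 72 s, if anything falls off the work surface, if the arm or the gripper's body presses on something with over 40 N, if the wrist force passes 120 N, or if a joint passes its speed limit or range.

## Robot

A 6-joint arm with a two-finger parallel gripper is mounted at the origin on the work surface. World frame = base frame: x ahead of the robot, y to its left, z up, the work surface at z = 0. Lengths are in m, angles in rad, forces in N, time in s.
With the tool pointing down it reaches from about 0.275 to 0.725 m from the base axis. Payload 15.9 kg.
Tool frame: the origin (TCP) lies on the front face of the gripper's body, between the roots of the fingers; the fingertips stand 73 mm ahead of it and the grasp point (between the pads) lies 54 mm ahead of it; z points along the fingers, y is the line along which they close (so a half turn about z gives the same grasp; the last joint's range is limited). The gripper opens to 85 mm and grips with 20 to 120 N. Pads are 22 mm wide; open, the fingers measure 114 mm over their backs; the gripper's body (76 mm by 85 mm) begins 54 mm behind the grasp point. The pads swing forward as they close: fully open they stand 13 mm farther back than shut.
Start: joints at [-1.155, 0.213, -0.034, 1.323, 0, 1.571], TCP at [0.202, -0.457, 0.304] pointing down, gripper open.
Joint ranges: [-2.98, 2.98], [-0.74, 1.72], [-1.14, 1.35], [-2.1, 2.04], [-1.57, 1.44], [-3.14, 3.14]. Speed limits (rad/s): [1.89, 1.89, 2.39, 2.57, 3.14, 3.14].

## Interface

Orientations are given as a unit quaternion [w, x, y, z].
In Python, from cell import get_state, optics, job_done gives the robot as it stands. The module is installed in compiled form; this text tells all that it offers.
- The arm moves only by the shell command python3 -m crank 'ROWS' [FORCE]. ROWS is JSON, a list of rows, each a list of 7 numbers: the turn, a rotation vector about the world's x, y, z in degrees, then the shift along the world's x, y, z in cm, then the closure, from -1 (fully open) to 1 (shut). In form: [[rx, ry, rz, dx, dy, dz, gripper], ...]. A call has 1 to 12 rows; each row shifts and turns the commanded pose from where the row before left it; what a row does not reach is not made up. A row lasts 1/10 s, in which the tool goes at most 50 mm and 8.59 degrees, less where a joint would pass 70% of its speed; a pose out of reach is approached as far as the arm can. A call is refused whole if a number of a shift passes 5 or a number of a turn 8.59, either way. A call with a gripper value outside its range is refused whole. The fingers move at their own pace and stop on an object; FORCE is the grip in N (left out, the last holds). Time passes only in rows, so rows that do not move let the fingers close. It gives the time, the measured TCP pose, the force, the opening and the grip force at its end, in the units of the state.
- get_state(): the state, without advancing time (a new reading comes with each control period).
- optics.snapshot(name): name is "scene" or "top" or "wrist"; returns a dict with "color" (384x512x3 uint8, red, green, blue), "vfov" (degrees; the focal length in pixels is half the picture's height over the tangent of half this angle, whatever the lens; pixels are square), "cx", "cy" (the principal point, pixels), "xyz" and "attitude" of the camera in the world; the wrist camera has in their place "tool_from_camera" (4x4, takes a point from camera to tool coordinates, whose origin is the TCP and whose axes are the flange's). Camera axes: x right, y up, looking along -z (the intrinsics and any distortion apply to the point x, -y, -z); pixel columns grow to the right and rows downward; lengths in m; the calibration is good to about 2 mm. The wrist camera is an equidistant fisheye: a pixel r from the principal point sees the ray r / f radians off the axis. A picture is of the moment at which its call begins: read the wrist's pose just before it. There is no depth.
- job_done(): hands the job in; it is judged then, once.
The state is a dict: "clock": time; "joints": joint angles; "joint_vel": joint speeds; "effort": joint torques, N m; "position": TCP position; "orientation": TCP orientation; "ft_force": force on the tool from outside, world axes, zero at the start; "torque": the same for the moment, N m; "gripper_width": finger opening in m; "finger_force": force on a finger pad.
Only numpy, scipy, OpenCV 4.12 (cv2) and the standard library are available. Lean on these libraries where they do the work, as an engineer would, in place of code of your own. Each camera call takes 0.05 s, during which the arm holds its last target. There are 200 camera calls.

## Working session

There is one attempt and no reset: what is moved stays moved. The work goes in short steps, Python scripts to look and compute and a shell command to move; the robot and the scene stay as the last step left them, time stands still between calls to the robot, and variables do not carry over. Pictures are saved under pics/ and viewed, at most 10 in all, crops included, and the job is handed in when it is done.

```bash
mkdir -p pics; python3 - <<'E'
from cell import get_state, optics
import cv2, json, numpy as np
s=get_state(); print(s)
ims=[]
for n in ["scene","top","wrist"]:
    d=optics.snapshot(n); cv2.imwrite(f"pics/{n}0.png",d["color"][:,:,::-1])
    print(n,{k:(np.asarray(v).round(4).tolist()) for k,v in d.items() if k!="color"})
E
```

```text
{'clock': 0.0, 'joints': array([-1.15500833e+00,  2.13297119e-01, -3.50425864e-02,  1.32352971e+00,
       -2.23748090e-05,  1.57084720e+00]), 'joint_vel': array([ 1.46680985e-04,  3.63343639e-04, -8.95041522e-05, -1.25256045e-04,
        1.04644413e-03,  5.46192176e-04]), 'effort': array([ 2.36383530e-03, -6.86169863e+01,  4.87111080e+01,  1.77035364e-02,
        2.59463231e-04, -9.49101320e-06]), 'position': array([ 0.20184209, -0.45715587,  0.30345219]), 'orientation': array([-5.22676422e-04,  9.78472870e-01,  2.06374790e-01, -1.21701822e-04]), 'ft_force': array([-0.14355886, -0.24545414, -0.16019788]), 'torque': array([-0.02683182,  0.00088431,  0.01179639]), 'finger_force': 0.0, 'gripper_width': 0.08552028333006317}
scene {'vfov': 43.1557, 'cx': 256.546, 'cy': 198.18, 'xyz': [1.0584, 0.7973, 1.4977], 'attitude': [0.2567, 0.0757, 0.2713, 0.9245]}
top {'vfov': 56.822, 'cx': 250.4553, 'cy': 190.5209, 'xyz': [0.4786, 0.0171, 1.22], 'attitude': [-0.7058, -0.0257, 0.0364, 0.707]}
wrist {'vfov': 65.7065, 'cx': 254.3522, 'cy': 193.6807, 'tool_from_camera': [[0.0013, 0.9494, 0.3141, 0.0806], [1.0, -0.0013, -0.0002, -0.0001], [0.0002, 0.3141, -0.9494, -0.0707], [0.0, 0.0, 0.0, 1.0]]}
```

View pics/top0.png

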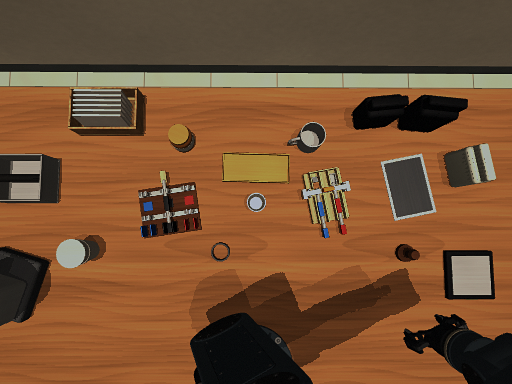

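View pics/scene0.png

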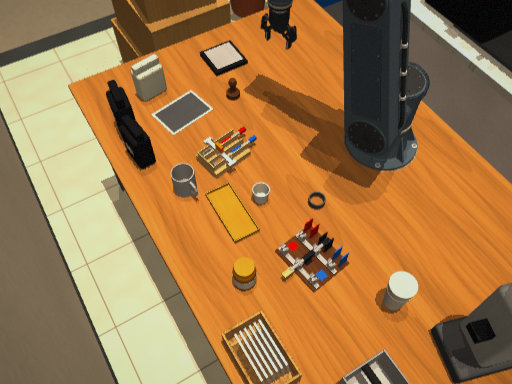

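The top view shows the rack at about (327,200) and the rail at about (170,208), with fins toward the robot. The tray is at (256,168) and the cup at (256,202). Next I'll make helpers and an enlarged crop.

```bash
cat > h.py <<'E'
import numpy as np, cv2
from scipy.spatial.transform import Rotation as R
from cell import get_state, optics
def q(a): return R.from_quat([a[1],a[2],a[3],a[0]])
def cam(name):
    s=get_state(); d=optics.snapshot(name); d["name"]=name; d["state"]=s
    d["f"]=192/np.tan(np.radians(d["vfov"]/2))
    if name=="wrist":
        T=np.eye(4); T[:3,:3]=q(s["orientation"]).as_matrix(); T[:3,3]=s["position"]
        C=T@d["tool_from_camera"]; d["Rm"]=C[:3,:3]; d["o"]=C[:3,3]
    else: d["Rm"]=q(d["attitude"]).as_matrix(); d["o"]=np.array(d["xyz"])
    return d
def ray(d,uv):
    u=(uv[0]-d["cx"])/d["f"]; v=-(uv[1]-d["cy"])/d["f"]
    if d["name"]=="wrist":
        r=np.hypot(u,v); s=np.sinc(r/np.pi); c=np.array([u*s,v*s,-np.cos(r)])
    else: c=np.array([u,v,-1]); c/=np.linalg.norm(c)
    return d["Rm"]@c
def atz(d,uv,z):
    r=ray(d,uv); return d["o"]+r*(z-d["o"][2])/r[2]
def proj(d,P):
    c=d["Rm"].T@(np.asarray(P)-d["o"])
    if d["name"]=="wrist":
        t=np.arctan2(np.hypot(c[0],c[1]),-c[2]); k=t/max(np.hypot(c[0],c[1]),1e-9)
    else: k=-1/c[2]
    return np.array([d["cx"]+d["f"]*k*c[0], d["cy"]-d["f"]*k*c[1]])
def tri(obs):
    A=np.zeros((3,3)); b=np.zeros(3)
    for d,uv in obs:
        r=ray(d,uv); M=np.eye(3)-np.outer(r,r); A+=M; b+=M@d["o"]
    p=np.linalg.solve(A,b)
    return p,[ (proj(d,p)-uv).round(1).tolist() for d,uv in obs]
def save(d,fn,box=None,k=1):
    im=d["color"][:,:,::-1]
    if box: x0,y0,x1,y1=box; im=im[y0:y1,x0:x1]
    cv2.imwrite(fn,cv2.resize(im,None,fx=k,fy=k,interpolation=cv2.INTER_CUBIC))
E
python3 - <<'E'
from h import *
d=cam("top"); e=cam("scene")
a=cv2.resize(d["color"][140:250,120:390,::-1],None,fx=2.9,fy=2.9,interpolation=cv2.INTER_CUBIC)
b=cv2.resize(e["color"][110:190,160:300,::-1],None,fx=2.75,fy=2.75,interpolation=cv2.INTER_CUBIC)
c=cv2.resize(e["color"][210:290,250:390,::-1],None,fx=2.75,fy=2.75,interpolation=cv2.INTER_CUBIC)
print(a.shape,b.shape)
z=np.zeros((a.shape[0]+b.shape[0],max(a.shape[1],2*b.shape[1]),3),np.uint8)
z[:a.shape[0],:a.shape[1]]=a; z[a.shape[0]:,:b.shape[1]]=b; z[a.shape[0]:,b.shape[1]:2*b.shape[1]]=c
cv2.imwrite("pics/crop1.png",z)
for n,uv in dict(rack=(327,197),rail=(170,208),tray=(256,168),cup=(256,202)).items(): print(n,atz(d,uv,0.03).round(3))
E
```

```text
(319, 783, 3) (220, 385, 3)
rack [ 0.561 -0.259  0.03 ]
rail [0.525 0.268 0.03 ]
tray [ 0.66 -0.02  0.03]
cup [ 0.545 -0.019  0.03 ]
```

View pics/crop1.png

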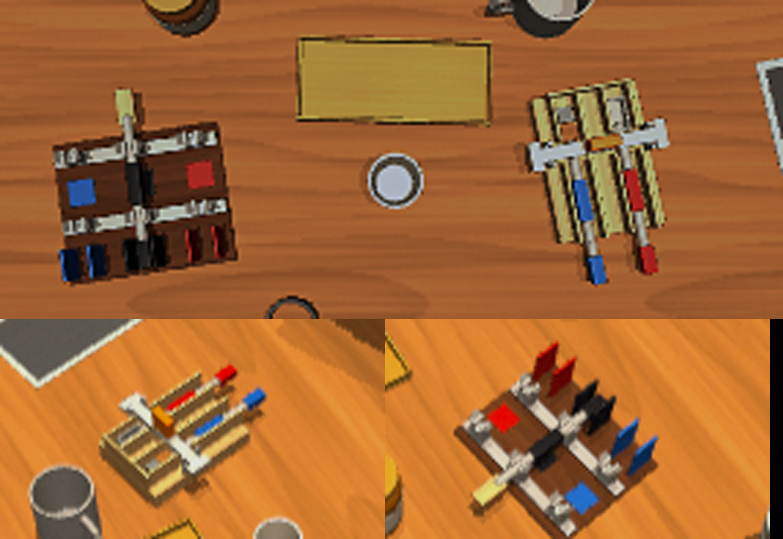

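The crop shows the blue brush in the rack's left trough and the red scoop in the right, tails toward the robot. The orange tab is at the centre of the bar. The rail's blue place is on the left (+y) and red on the right. Next I'll triangulate colour blobs from both views.

```bash
python3 - <<'E'
from h import *
rng=dict(blue=[((100,140,60),(125,255,255))],red=[((0,170,70),(4,255,255)),((174,150,70),(180,255,255))],orange=[((8,225,150),(16,255,255))],brass=[((18,150,90),(30,255,255))],steel=[((0,0,150),(180,60,255))])
box=dict(top=(120,140,390,250),scene=(160,90,390,310))
for n in box:
    d=cam(n); hsv=cv2.cvtColor(d["color"],cv2.COLOR_RGB2HSV); x0,y0,x1,y1=box[n]
    np.save(f"{n}.npy",{k:v for k,v in d.items()},allow_pickle=True)
    for c,L in rng.items():
        m=sum(cv2.inRange(hsv,a,b) for a,b in L); mm=np.zeros_like(m); mm[y0:y1,x0:x1]=m[y0:y1,x0:x1]
        k,_,st,ce=cv2.connectedComponentsWithStats(mm)
        for i in range(1,k):
            if st[i,4]>=12: print(n,c,st[i,4],st[i,:4].tolist(),ce[i].round(1),atz(d,ce[i],0.03).round(3)[:2])
E
```

```text
top blue 75 [143, 202, 10, 9] [147.6 205.9] [0.532 0.343]
top blue 61 [318, 202, 7, 14] [320.6 208.6] [ 0.522 -0.237]
top blue 12 [150, 225, 2, 11] [150.6 229.9] [0.453 0.331]
top blue 12 [141, 226, 2, 11] [141.3 231.2] [0.448 0.361]
top blue 42 [323, 228, 6, 10] [325.6 232.5] [ 0.442 -0.252]
top red 83 [184, 195, 10, 10] [188.6 199.6] [0.553 0.206]
top red 63 [335, 198, 7, 15] [338.2 205.2] [ 0.533 -0.296]
top red 13 [184, 219, 2, 11] [184.5 224.1] [0.472 0.219]
top red 14 [193, 218, 3, 11] [193.7 223.1] [0.475 0.188]
top red 41 [341, 225, 6, 9] [343.2 229.1] [ 0.454 -0.311]
top brass 46 [171, 140, 15, 4] [177.8 141.2] [0.752 0.245]
top brass 14 [241, 153, 14, 1] [247.5 153. ] [0.711 0.009]
top brass 1706 [222, 154, 67, 29] [254.9 167.7] [ 0.661 -0.016]
top brass 12 [278, 154, 12, 1] [283.5 154. ] [ 0.708 -0.114]
top brass 29 [324, 187, 10, 4] [328.6 188.4] [ 0.59  -0.265]
top steel 76 [302, 140, 22, 7] [310.9 142.5] [ 0.748 -0.208]
top steel 93 [381, 160, 9, 38] [385.6 175. ] [ 0.636 -0.46 ]
top steel 27 [330, 175, 5, 8] [331.9 178.1] [ 0.625 -0.277]
top steel 76 [150, 180, 17, 16]
[... 1782 characters left out ...]
 [192.2 184.4] [ 0.742 -0.183]
scene steel 74 [252, 183, 18, 14] [261.1 191.9] [ 0.543 -0.025]
scene steel 33 [296, 230, 10, 8] [300.1 233.8] [0.518 0.191]
scene steel 55 [303, 239, 10, 11] [307.6 244.5] [0.519 0.239]
scene steel 31 [279, 243, 9, 8] [283. 247.] [0.596 0.203]
scene steel 43 [314, 244, 9, 8] [317.1 247.2] [0.497 0.263]
scene steel 105 [286, 254, 18, 16] [294. 261.] [0.593 0.266]
scene steel 87 [317, 254, 18, 12] [324.7 260.1] [0.503 0.316]
scene steel 74 [299, 268, 18, 13] [307.3 274.6] [0.582 0.329]
scene steel 19 [331, 269, 6, 5] [333.7 270.9] [0.501 0.363]
scene steel 19 [314, 283, 5, 6] [316.1 285.4] [0.579 0.375]
scene steel 24 [160, 304, 5, 6] [161.6 306.8] [1.036 0.184]
```

The rack yaw is about 10.9°, the rail yaw about 8.7°, and the bar centre is near (0.585, -0.254). I'll move above the bar, turned so the fingers close along the rack's x.

```bash
python3 -m crank '[[0,0,6.4,3.2,1.7,0,-1],[0,0,6.4,3.2,1.7,0,-1],[0,0,6.4,3.2,1.7,0,-1],[0,0,6.4,3.2,1.7,0,-1],[0,0,6.4,3.2,1.7,0,-1],[0,0,6.4,3.2,1.7,0,-1],[0,0,6.4,3.2,1.7,0,-1],[0,0,6.4,3.2,1.7,0,-1],[0,0,6.4,3.2,1.7,0,-1],[0,0,6.4,3.2,1.7,0,-1],[0,0,6.4,3.2,1.7,0,-1],[0,0,6.4,3.2,1.7,0,-1]]' 60
python3 - <<'E'
from h import *
d=cam("wrist"); s=d["state"]; save(d,"pics/w1.png",None,1.5); np.save("w1.npy",d,allow_pickle=True)
print(s["position"],s["joints"],np.degrees(np.arctan2(*q(s["orientation"]).as_matrix()[[1,0],0])))
E
```

```text
clock: 1.55
position: [0.5871, -0.2525, 0.3038]
orientation: [-0.0, 0.637, 0.771, -0.0]
ft_force: [-0.1, -0.3, 0.1]
gripper_width: 0.0855
finger_force: 0.0
[ 0.58714886 -0.2524584   0.30383299] [-4.06066739e-01  5.19148501e-01  4.04905850e-01  1.45657538e+00
 -2.33536870e-05  9.74657984e-01] 100.8903007368192
```

View pics/w1.png

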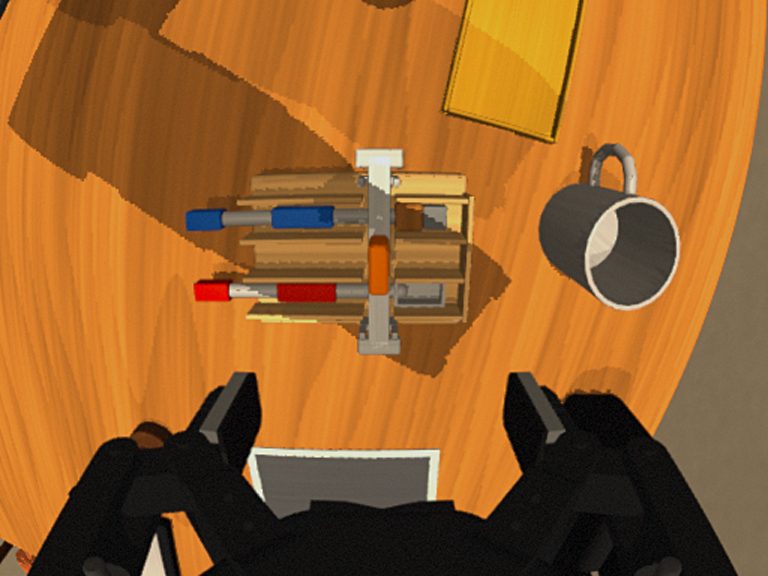

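The wrist view shows the bar upright in the picture, with its ends at (379,150) and (379,354) and the tab at (379,262). The blue tail is at (206,220) and the red tail at (212,291), out at the left. The pitcher is to the right and the tray top right.

```bash
python3 - <<'E'
from h import *
d=np.load("w1.npy",allow_pickle=True).item(); k=1/1.5
t=np.load("top.npy",allow_pickle=True).item(); s=np.load("scene.npy",allow_pickle=True).item()
p=lambda x,y,z: atz(d,(x*k,y*k),z)
a=(p(355,150,.054)+p(403,150,.054))/2; b=(p(358,346,.054)+p(400,346,.054))/2
print("bar ends",a.round(4),b.round(4),np.linalg.norm(a-b),((a+b)/2).round(4),np.degrees(np.arctan2(-(a-b)[0],(a-b)[1])))
hsv=cv2.cvtColor(d["color"],cv2.COLOR_RGB2HSV)
for n,l,h in [("blue",(100,140,60),(125,255,255)),("red",(0,200,90),(3,255,255)),("orange",(8,240,100),(13,255,255)),("brass",(20,200,90),(30,255,255))]:
    m=cv2.inRange(hsv,l,h); m[240:]=0; kk,_,st,ce=cv2.connectedComponentsWithStats(m)
    for i in range(1,kk):
        if st[i,4]>60: print(n,st[i],ce[i].round(1),atz(d,ce[i],.04).round(4))
print("blue tail",tri([(d,(206*k,220*k)),(t,(325.6,232.5)),(s,(252.1,138.4))]))
print("red tail",tri([(d,(212*k,291*k)),(t,(343.2,229.1)),(s,(241.8,129.7))]))
print("blue mid",tri([(d,(303*k,216*k)),(t,(320.6,208.6)),(s,(235.6,148.1))]))
print("red mid",tri([(d,(307*k,292*k)),(t,(338.2,205.2)),(s,(225,139.3))]))
print("barL",tri([(d,(379*k,158*k)),(t,(309.5,195)),(s,(228.2,158.8))]))
for nm,L in dict(tab=[(370,237),(388,237),(388,262),(370,262)]).items():
  print(nm,[p(x,y,.09)[:2].round(4).tolist() for x,y in L])
E
```

```text
bar ends [ 0.5703 -0.1747  0.054 ] [ 0.5988 -0.3232  0.054 ] 0.15116921730625632 [ 0.5845 -0.249   0.054 ] 10.880701723500568
blue [181 138  41  14 563] [201.2 144.5] [ 0.5218 -0.2351  0.04  ]
blue [124 140  24  14 302] [135.4 146.3] [ 0.4418 -0.2502  0.04  ]
red [130 188  23  12 251] [140.8 193.7] [ 0.454  -0.3087  0.04  ]
red [185 189  39  12 428] [204.  194.8] [ 0.5338 -0.2947  0.04  ]
orange [246 158  13  38 476] [252.  176.9] [ 0.5863 -0.262   0.04  ]
brass [ 310    0   76   63 2637] [352.9  20.5] [ 0.6637 -0.0559  0.04  ]
brass [317  30  13  46 100] [322.7  54.2] [ 0.6365 -0.1063  0.04  ]
blue tail (array([ 0.44375801, -0.25117417,  0.03640098]), [[0.6, 0.2], [0.3, -0.4], [0.6, -0.0]])
red tail (array([ 0.45476153, -0.31066558,  0.03551604]), [[1.2, 0.2], [0.3, -0.3], [0.7, -0.1]])
blue mid (array([ 0.52425833, -0.23464778,  0.04498567]), [[0.6, 1.2], [0.4, -0.8], [1.1, 0.1]])
red mid (array([ 0.53589165, -0.29553057,  0.04041422]), [[0.8, 1.3], [0.6, -0.8], [1.3, 0.3]])
barL (array([ 0.57333269, -0.18928817,  0.06421744]), [[0.2, 8.8], [-1.4, -2.4], [2.9, -0.2]])
tab [[0.5753, -0.231], [0.5868, -0.2288], [0.5901, -0.2453], [0.5784, -0.2475]]
```

```bash
python3 -m crank '[[0,0,0,-0.1,0,-4.2,-1],[0,0,0,-0.1,0,-4.2,-1],[0,0,0,0,0,-4.2,-1],[0,0,0,0,0,-4,-1],[0,0,0,0,0,0,-1]]' 60
python3 - <<'E'
from h import *
d=cam("wrist"); save(d,"pics/w2.png",None,1.5); print(d["state"]["position"], d["state"]["ft_force"])
t=cam("top"); x=np.load("w1.npy",allow_pickle=True).item()
# tray corners guess
T=np.load("top.npy",allow_pickle=True).item()
hsv=cv2.cvtColor(T["color"],cv2.COLOR_RGB2HSV); m=cv2.inRange(hsv,(18,120,60),(32,255,255)); mm=np.zeros_like(m); mm[150:188,215:295]=m[150:188,215:295]
r=cv2.minAreaRect(cv2.findNonZero(mm)); print(r)
P=np.array([atz(T,c,.018) for c in cv2.boxPoints(r)]); print(P.round(3), P.mean(0))
print("cup",atz(T,(255.5,202.6),.05),"ring",atz(T,(221,251),.02))
E
```

```text
clock: 2.1
position: [0.5812, -0.2522, 0.1328]
orientation: [-0.004, 0.639, 0.769, -0.001]
ft_force: [-1.3, 0.2, 0.7]
gripper_width: 0.0857
finger_force: 0.0
[ 0.58120699 -0.2521925   0.1327655 ] [-1.27869821  0.21875307  0.72127157]
((255.55874633789062, 167.325927734375), (66.78642272949219, 29.259586334228516), 1.5481576919555664)
[[ 0.617  0.096  0.018]
 [ 0.718  0.094  0.018]
 [ 0.712 -0.135  0.018]
 [ 0.611 -0.131  0.018]] [ 0.66434199 -0.01888877  0.018     ]
cup [ 0.54167692 -0.01717443  0.05      ] ring [0.38166853 0.09779615 0.02      ]
```

View pics/w2.png

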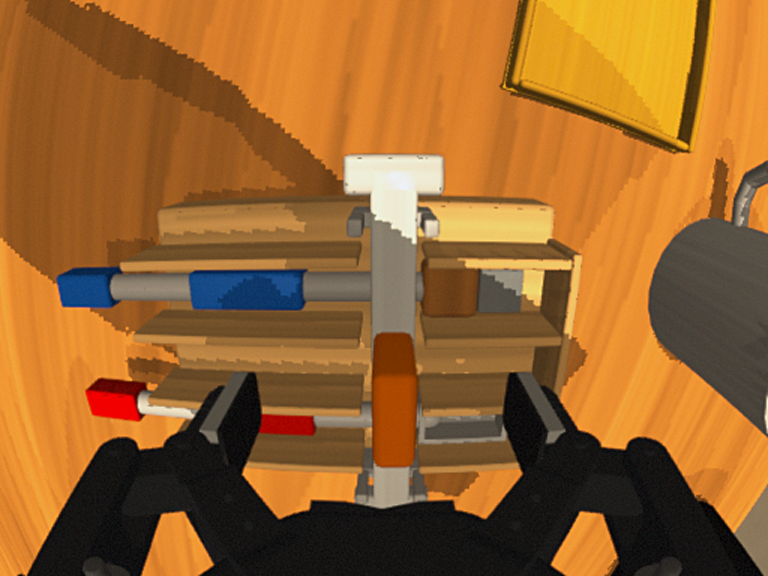

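The tab top is centred at column 394 and the fingers at 381, so I need about 4 mm more in +x. It is otherwise well placed. The tray centre is about (0.664, -0.019) with yaw about -1.5°. I'll close, then lift.

```bash
python3 -m crank '[[0,0,0,0.4,0.1,0,-1],[0,0,0,0,0,0,1],[0,0,0,0,0,0,1],[0,0,0,0,0,0,1],[0,0,0,0,0,0,1],[0,0,0,0,0,0,1],[0,0,0,0,0,0,1]]' 60
python3 -m crank '[[0,0,0,0,0,2,1],[0,0,0,0,0,3,1],[0,0,0,0,0,4,1],[0,0,0,0,0,3,1],[0,0,0,0,0,0,1]]'
```

```text
clock: 2.9
position: [0.5875, -0.2525, 0.1379]
orientation: [-0.0, 0.639, 0.769, -0.0]
ft_force: [-5.2, -1.2, 2.3]
gripper_width: 0.0126
finger_force: 59.5
clock: 3.4
position: [0.5893, -0.2529, 0.2624]
orientation: [0.003, 0.639, 0.77, 0.001]
ft_force: [0.4, -0.4, -1.3]
gripper_width: 0.0131
finger_force: 59.2
```

```bash
python3 -m crank '[[0,0,-2,1,3,0,1],[0,0,-2,1.2,3.8,0,1],[0,0,-2,1.2,4,0,1],[0,0,-2,1.2,4,0,1],[0,0,-2,1.2,4,0,1],[0,0,-2.4,1,3.4,0,1],[0,0,0,0.7,1.2,0,1],[0,0,0,0,0,0,1],[0,0,0,0,0,0,1]]'
python3 - <<'E'
from h import *
d=cam("wrist"); s=d["state"];save(d,"pics/w3.png",None,1.5); np.save("w3.npy",d,allow_pickle=True); print(s["position"],np.degrees(np.arctan2(*q(s["orientation"]).as_matrix()[[1,0],0])))
E
```

```text
clock: 4.3
position: [0.6628, -0.0189, 0.2573]
orientation: [-0.0, 0.718, 0.696, -0.0]
ft_force: [-0.6, -0.1, -1.0]
gripper_width: 0.0131
finger_force: 59.1
[ 0.66281476 -0.01886199  0.25725131] 88.25185533001269
```

View pics/w3.png

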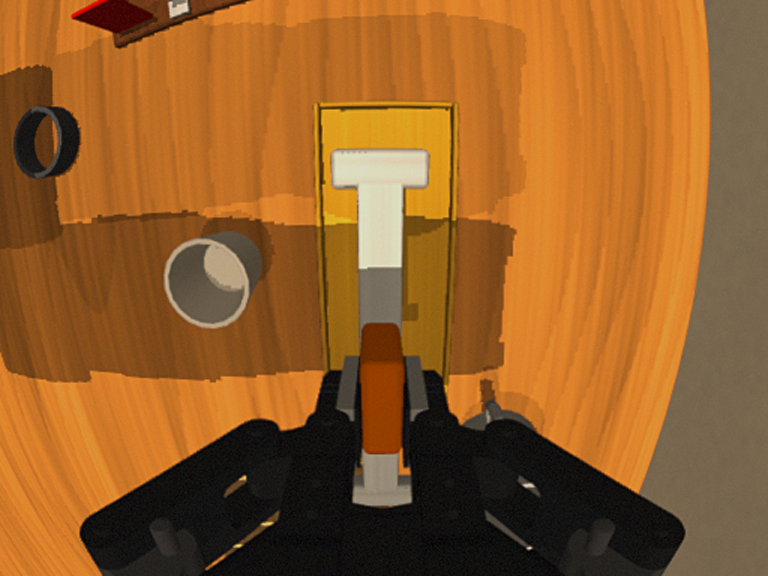

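The bar hangs straight over the tray: tray walls at columns 322 and 455, bar at 381. I'll shift 0.3 cm in x and lower it.

```bash
python3 -m crank '[[0,0,0,0.3,0,-3,1],[0,0,0,0,0,-4,1],[0,0,0,0,0,-4,1],[0,0,0,0,0,-3,1],[0,0,0,0,0,-1.4,1],[0,0,0,0,0,0,1],[0,0,0,0,0,0,1]]'
python3 -m crank '[[0,0,0,0,0,-0.3,1],[0,0,0,0,0,-0.2,1],[0,0,0,0,0,0,1]]'
```

```text
clock: 5.05
position: [0.6665, -0.019, 0.1054]
orientation: [0.001, 0.718, 0.696, 0.001]
ft_force: [1.2, 0.2, -1.0]
gripper_width: 0.0128
finger_force: 59.1
clock: 5.35
position: [0.6662, -0.0184, 0.0993]
orientation: [0.0, 0.718, 0.696, 0.0]
ft_force: [-0.2, -0.1, -0.2]
gripper_width: 0.013
finger_force: 59.1
```

```bash
python3 -m crank '[[0,0,0,0,0,-0.1,1],[0,0,0,0,0,0,-0.3],[0,0,0,0,0,0,-0.3],[0,0,0,0,0,0,-0.3],[0,0,0,0,0,0.5,-0.3],[0,0,0,0,0,3,-0.3],[0,0,0,0,0,4,0.1],[0,0,0,0,0,4,0.1],[0,0,0,0,0,4,0.1],[0,0,0,0,0,0,0.1]]'
python3 -m crank '[[0,0,8.55,-1.85,-1.94,0,0.1],[0,0,8.55,-1.85,-1.94,0,0.1],[0,0,8.55,-1.85,-1.94,0,0.1],[0,0,8.55,-1.85,-1.94,0,0.1],[0,0,8.55,-1.85,-1.94,0,0.1],[0,0,8.55,-1.85,-1.94,0,0.1],[0,0,8.55,-1.85,-1.94,0,0.1],[0,0,8.55,-1.85,-1.94,0,0.1],[0,0,8.55,-1.85,-1.94,0,0.1],[0,0,8.55,-1.85,-1.94,0,0.1],[0,0,8.55,-1.85,-1.94,0,0.1],[0,0,8.55,-1.85,-1.94,0,0.1]]'
python3 - <<'E'
from h import *
d=cam("wrist"); s=d["state"]; np.save("w4.npy",d,allow_pickle=True); print(s["position"],s["joints"].round(2),np.degrees(np.arctan2(*q(s["orientation"]).as_matrix()[[1,0],0])))
t=cam("top"); z=np.zeros((576,800,3),np.uint8)
z[:384,:512]=d["color"][:,:,::-1]; z[384:564,:320]=cv2.resize(t["color"][145:190,215:295,::-1],None,fx=4,fy=4)
cv2.imwrite("pics/w4.png",z)
E
```

```text
clock: 6.35
position: [0.6676, -0.0184, 0.2594]
orientation: [0.003, 0.718, 0.696, 0.003]
ft_force: [0.3, -0.4, -0.1]
gripper_width: 0.0382
finger_force: 0.0
clock: 7.55
position: [0.443, -0.2518, 0.253]
orientation: [0.0, -0.097, 0.995, -0.0]
ft_force: [1.2, 0.3, 0.2]
gripper_width: 0.0383
finger_force: 0.0
[ 0.44303575 -0.25182171  0.25299755] [-0.52  0.25 -0.12  1.2  -0.   -0.71] -168.82269902211624
```

View pics/w4.png

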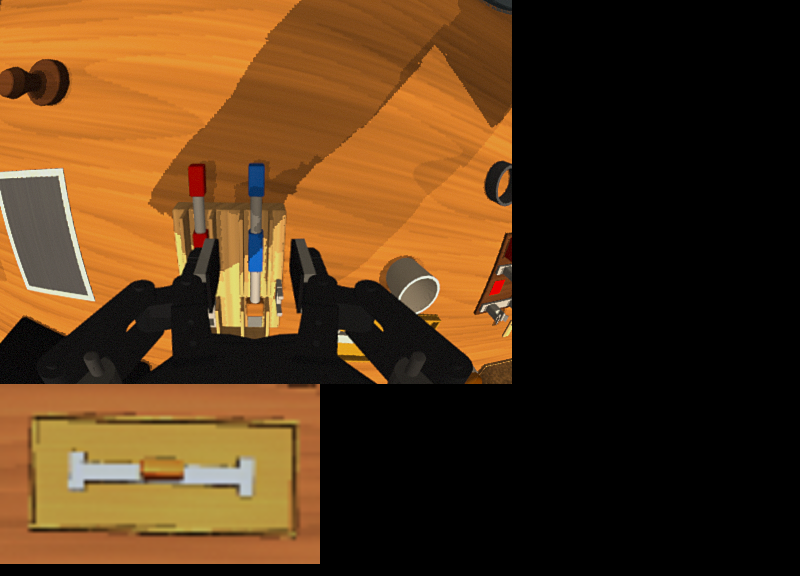

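The bar lies flat in the tray, as the top view inset shows. In the wrist view the blue tail is at (257,180) and the red tail at (197,181). Next I'll refine the tails.

```bash
python3 - <<'E'
from h import *
w1=np.load("w1.npy",allow_pickle=True).item(); w4=np.load("w4.npy",allow_pickle=True).item()
R0={"blue":((100,120,30),(125,255,255)),"red":((0,200,60),(3,255,255))}
def tail(d,c,far):
    m=cv2.inRange(cv2.cvtColor(d["color"],cv2.COLOR_RGB2HSV),*R0[c]); m[300:]=0
    k,_,st,ce=cv2.connectedComponentsWithStats(m); return [(st[i].tolist(),ce[i].round(1)) for i in range(1,k) if st[i,4]>60]
for c in R0:
    print(c,tail(w4,c,0))
# top-face (z=.043/.044) edges: use centres of near-top faces
for c,b in (("blue",(257,180)),("red",(197,181))): print(c,atz(w4,b,.038))
# check predictions
for n,p in (("blue",[.4437,-.2512,.0362]),("red",[.4548,-.3107,.0355])): print(n,proj(w4,p),proj(w1,p))
E
```

```text
blue [([249, 164, 15, 33, 484], array([256. , 179.7])), ([249, 230, 14, 42, 507], array([255.1, 251.9]))]
red [([189, 164, 17, 33, 486], array([196.7, 179.7])), ([193, 230, 15, 18, 165], array([199.3, 238.9])), ([505, 238, 7, 21, 77], array([509. , 249.8])), ([489, 280, 16, 15, 126], array([496.7, 287. ]))]
blue [ 0.44190026 -0.24912298  0.038     ]
red [ 0.45458544 -0.30843579  0.038     ]
blue [254.60488742 180.81569013] [137.95694107 146.831866  ]
red [195.27138277 180.12034955] [142.57451654 194.19109575]
```

```bash
python3 -m crank '[[0,0,0,-0.1,0.2,-4,0.1],[0,0,0,0,0,-4,0.1],[0,0,0,0,0,-4,0.1],[0,0,0,0,0,-3,0.1],[0,0,0,0,0,-1.3,0.1],[0,0,0,0,0,0,1],[0,0,0,0,0,0,1],[0,0,0,0,0,0,1],[0,0,0,0,0,0,1],[0,0,0,0,0,0,1]]' 80
python3 -m crank '[[0,0,0,0,0,1,1],[0,0,0,0,0,2,1],[0,0,0,0,0,3,1],[0,0,0,0,0,3,1],[0,0,0,0,0,3,1],[0,0,0,0,0,0,1],[0,0,0,0,0,0,1]]'
python3 - <<'E'
from h import *
d=cam("wrist"); print(d["state"]["position"],d["state"]["torque"]); t=cam("scene"); z=np.zeros((600,800,3),np.uint8)
z[:384,:512]=d["color"][:,:,::-1]; z[384:600,:480]=cv2.resize(t["color"][105:177,160:320,::-1],None,fx=3,fy=3)
cv2.imwrite("pics/w5.png",z)
E
```

```text
clock: 8.65
position: [0.4433, -0.2494, 0.0906]
orientation: [0.0, -0.094, 0.996, -0.0]
ft_force: [-0.2, 0.3, -0.9]
gripper_width: 0.0144
finger_force: 77.9
clock: 9.35
position: [0.4432, -0.2494, 0.2109]
orientation: [0.001, -0.094, 0.996, -0.001]
ft_force: [-0.0, 0.0, -0.4]
gripper_width: 0.0145
finger_force: 78.1
[ 0.44319624 -0.2493759   0.21089021] [-0.02837803  0.05109998  0.00218942]
```

View pics/w5.png

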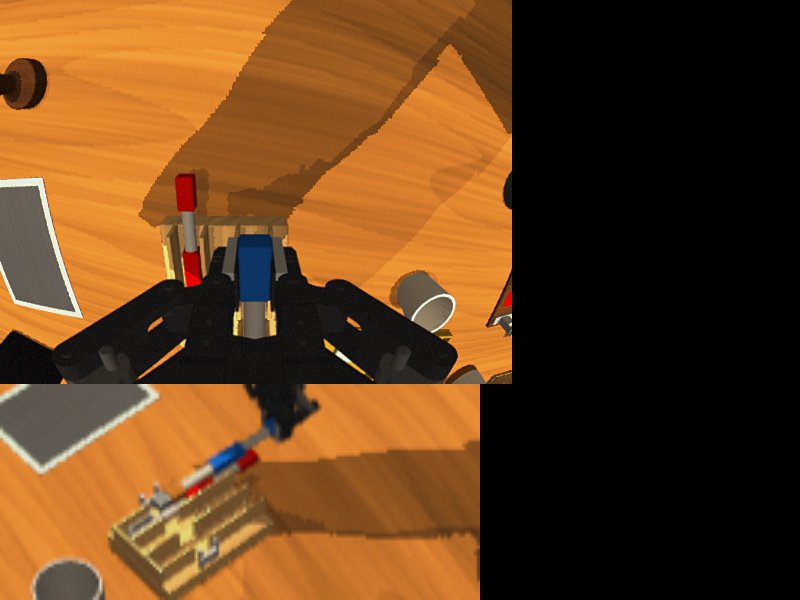

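The brush is held level by its tail. The fingertips would hit the counter before the brush could lie flat, though, since they stand 19 mm below the axis. I'll set it back in its trough and regrip the tail 10 mm higher.

```bash
python3 -m crank '[[0,0,0,0,0,-3,1],[0,0,0,0,0,-4,1],[0,0,0,0,0,-3,1],[0,0,0,0,0,-1.5,1],[0,0,0,0,0,-0.5,1],[0,0,0,0,0,0,0.3],[0,0,0,0,0,0,0.3],[0,0,0,0,0,1,0.3],[0,0,0,0,0,0,0.3]]'
python3 -m crank '[[0,0,0,0,0,0,1],[0,0,0,0,0,0,1],[0,0,0,0,0,0,1],[0,0,0,0,0,0,1],[0,0,0,0,0,2,1],[0,0,0,0,0,3,1],[0,0,0,0,0,3,1],[0,0,0,0,0,0,1],[0,0,0,0,0,0,1]]'
python3 - <<'E'
from h import *
d=cam("scene"); w=cam("wrist"); t=cam("top")
z=np.zeros((600,800,3),np.uint8); z[:288,:384]=cv2.resize(w["color"][:,:,::-1],(384,288))
z[300:588,:640]=cv2.resize(d["color"][105:177,160:320,::-1],None,fx=4,fy=4)
z[:288,400:720]=cv2.resize(t["color"][170:242,295:375,::-1],None,fx=4,fy=4)
cv2.imwrite("pics/w6.png",z); print(w["state"]["torque"])
E
```

```text
clock: 10.35
position: [0.4438, -0.2496, 0.1016]
orientation: [0.001, -0.094, 0.996, -0.001]
ft_force: [1.2, -0.2, -0.2]
gripper_width: 0.03
finger_force: 0.0
clock: 11.25
position: [0.4431, -0.2493, 0.18]
orientation: [0.0, -0.094, 0.996, -0.0]
ft_force: [-0.0, -0.9, -1.1]
gripper_width: 0.0139
finger_force: 79.6
[ 0.01556593  0.05025981 -0.00196827]
```

View pics/w6.png

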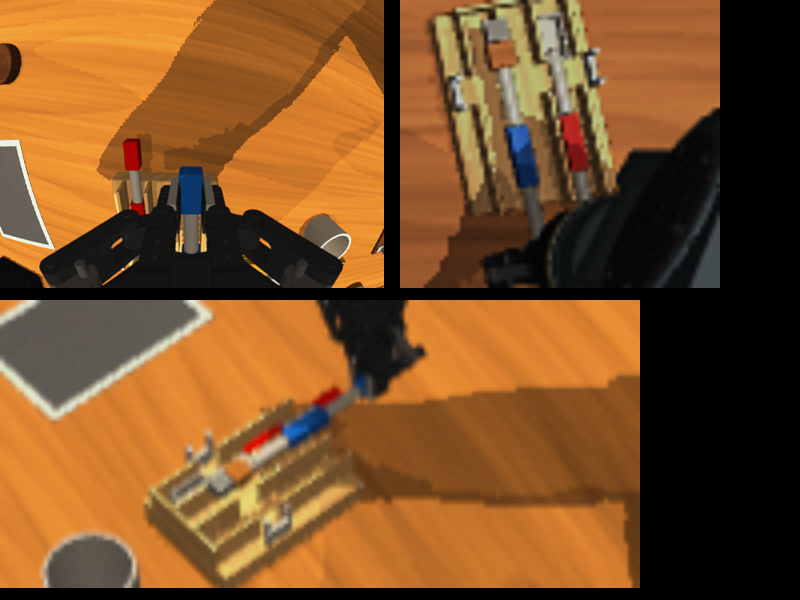

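The brush is regripped by the tail and looks level. Now I'll carry it to the clear counter patch near (0.42, -0.12) and check tilt by triangulation before lowering.

```bash
python3 -m crank '[[0,0,0,-2,2,0,1],[0,0,0,-2.5,3,0,1],[0,0,0,-2.5,3,0,1],[0,0,0,-2.3,2.4,0,1],[0,0,0,-1,1,0,1],[0,0,0,0,0,-3,1],[0,0,0,0,0,-3,1],[0,0,0,0,0,0,1],[0,0,0,0,0,0,1]]'
cat >> h.py <<'E'
R0={"blue":((100,120,30),(125,255,255)),"red":((0,190,60),(4,255,255))}
def blobs(d,c,amin=20):
    m=cv2.inRange(cv2.cvtColor(d["color"],cv2.COLOR_RGB2HSV),*R0[c])
    k,_,st,ce=cv2.connectedComponentsWithStats(m)
    return [(int(st[i,4]),st[i,:4].tolist(),ce[i].round(1).tolist()) for i in range(1,k) if st[i,4]>=amin]
def yaw(s): return np.degrees(np.arctan2(*q(s["orientation"]).as_matrix()[[1,0],0]))%360
E
python3 - <<'E'
from h import *
t=cam("top"); s=cam("scene"); print(t["state"]["position"],yaw(t["state"]))
for d in (t,s):
    for b in blobs(d,"blue",12): print(d["name"],b,atz(d,b[2],.06).round(3))
p=np.array([.340,-.135,.06]); m=p+.081*np.array([.982,.19,0]); print(proj(t,m),proj(s,m))
E
```

```text
clock: 12.3
position: [0.3398, -0.1352, 0.1201]
orientation: [-0.001, -0.094, 0.996, 0.0]
ft_force: [1.1, -0.2, 1.0]
gripper_width: 0.014
finger_force: 79.6
[ 0.33978246 -0.1352179   0.12006378] 190.81587857839565
top (77, [143, 202, 10, 10], [147.6, 206.0]) [0.531 0.334 0.06 ]
top (12, [150, 225, 2, 11], [150.6, 229.9]) [0.453 0.323 0.06 ]
top (16, [153, 225, 3, 8], [154.2, 228.1]) [0.459 0.312 0.06 ]
top (12, [141, 226, 2, 11], [141.3, 231.2]) [0.449 0.353 0.06 ]
top (19, [144, 226, 4, 10], [145.6, 230.9]) [0.45  0.339 0.06 ]
top (70, [284, 234, 7, 15], [287.0, 240.7]) [ 0.417 -0.119  0.06 ]
scene (90, [315, 0, 20, 8], [324.4, 2.2]) [-0.266 -0.776  0.06 ]
scene (12, [287, 142, 4, 6], [288.8, 144.0]) [ 0.35 -0.14  0.06]
scene (48, [270, 151, 12, 10], [275.6, 155.4]) [ 0.422 -0.12   0.06 ]
scene (49, [333, 247, 9, 13], [336.7, 253.0]) [0.466 0.325 0.06 ]
scene (48, [339, 253, 10, 13], [343.2, 259.2]) [0.461 0.354 0.06 ]
scene (75, [316, 269, 11, 12], [321.1, 274.5]) [0.554 0.361 0.06 ]
[287.26708858 239.97396502] [276.23537202 155.09333772]
```

```bash
python3 -m crank '[[0,0,0,0,0,-2,1],[0,0,0,0,0,-1.4,1],[0,0,0,0,0,-0.6,1],[0,0,0,0,0,-0.4,1],[0,0,0,0,0,0,1],[0,0,0,0,0,0,0.5],[0,0,0,0,0,0,0.3],[0,0,0,0,0,0,0.1],[0,0,0,0,0,2,0.1],[0,0,0,0,0,4,0.1],[0,0,0,2,0.4,4,0.1],[0,0,0,0,0,0,0.1]]'
python3 - <<'E'
from h import *
t=cam("top"); s=cam("scene"); w=cam("wrist"); print(w["state"]["position"],yaw(w["state"]))
for d in (t,s,w):
    for b in blobs(d,"blue",12): 
        P=atz(d,b[2],.01)
        if .25<P[0]<.5 and -.2<P[1]<0: print(d["name"],b,P.round(4))
E
```

```text
clock: 13.6
position: [0.3637, -0.1319, 0.1806]
orientation: [0.004, -0.094, 0.996, -0.002]
ft_force: [0.4, -1.2, -0.5]
gripper_width: 0.0385
finger_force: 0.0
[ 0.36061775 -0.13127693  0.17654826] 190.85039820359796
top (63, [282, 233, 8, 15], [285.6, 239.8]) [ 0.4176 -0.1199  0.01  ]
scene (27, [287, 149, 7, 7], [290.2, 151.7]) [ 0.342  -0.1376  0.01  ]
scene (48, [271, 159, 10, 9], [275.5, 163.0]) [ 0.4201 -0.1208  0.01  ]
wrist (745, [245, 150, 19, 40], [254.0, 169.3]) [ 0.3379 -0.1359  0.01  ]
wrist (760, [246, 230, 17, 50], [254.2, 256.0]) [ 0.4179 -0.1203  0.01  ]
```

```bash
python3 -m crank '[[0,0,0,3,0.6,0,0.1],[0,0,0,2.8,0.5,0,0.1],[0,0,0,0,0,-3,0.1],[0,0,0,0,0,-4,0.1],[0,0,0,0,0,-2.2,0.1],[0,0,0,0,0,0,0.1]]'
```

```text
clock: 14.35
position: [0.4149, -0.1195, 0.0805]
orientation: [-0.003, -0.094, 0.996, 0.001]
ft_force: [-1.2, 0.5, -0.0]
gripper_width: 0.0384
finger_force: 0.0
```

```bash
python3 -m crank '[[0,0,0,0.1,0,-0.5,0.1],[0,0,0,0,0,0,0.1],[0,0,0,0,0,0,0.1]]'
```

```text
clock: 14.65
position: [0.4194, -0.1204, 0.0797]
orientation: [0.001, -0.094, 0.996, -0.0]
ft_force: [0.9, -0.4, 0.6]
gripper_width: 0.0384
finger_force: 0.0
```

```bash
python3 -m crank '[[0,0,0,0,0,-0.45,0.1],[0,0,0,0,0,0,0.1],[0,0,0,0,0,0,1],[0,0,0,0,0,0,1],[0,0,0,0,0,0,1],[0,0,0,0,0,0,1],[0,0,0,0,0,2,1],[0,0,0,0,0,4,1],[0,0,0,0,0,4,1],[0,0,0,0,0,4,1],[0,0,0,0,0,0,1]]' 80
python3 - <<'E'
from h import *
t=np.load("top.npy",allow_pickle=True).item(); s=np.load("scene.npy",allow_pickle=True).item()
B=[(t,(147.6,205.9)),(s,(321.1,274.6))]; Rr=[(t,(188.6,199.6)),(s,(292.6,245.6))]
b,r=tri(B),tri(Rr); print("sq",b,r)
b=np.mean([atz(d,u,.008) for d,u in B],0); r=np.mean([atz(d,u,.008) for d,u in Rr],0)
o=(b+r)/2; y=(b-r)/np.linalg.norm(b-r); print(o,np.linalg.norm(b-r),np.degrees(np.arctan2(-y[0],y[1])))
# fins: top edge z=.07 in top view
for u in ((150.6,229.9),(141.3,231.2),(184.5,224.1),(193.7,223.1)):
  P=atz(t,u,.068); d=P-o; x=np.array([y[1],-y[0],0]); print(P.round(4), (d@x).round(4),(d@y).round(4))
E
```

```text
clock: 15.75
position: [0.4209, -0.1208, 0.2191]
orientation: [0.003, -0.094, 0.996, -0.001]
ft_force: [0.7, 0.9, -2.1]
gripper_width: 0.0134
finger_force: 78.5
sq (array([0.53473583, 0.34714263, 0.00950142]), [[0.3, -0.5], [0.6, 0.0]]) (array([0.55613911, 0.20858367, 0.00859225]), [[0.4, -0.5], [0.6, 0.0]])
[0.54531251 0.27786053 0.008     ] 0.14030782780195608 8.82480295694174
[0.4534 0.3209 0.068 ] -0.0842 0.0566
[0.4493 0.3505 0.068 ] -0.0837 0.0865
[0.4717 0.2125 0.068 ] -0.0828 -0.0533
[0.4748 0.1829 0.068 ] -0.0842 -0.083
```

```bash
python3 -m crank '[[0,0,-0.17,0.96,3.0,0,1],[0,0,-0.17,0.96,3.9,0,1],[0,0,-0.17,0.96,4.0,0,1],[0,0,-0.17,0.96,4.0,0,1],[0,0,-0.17,0.96,4.0,0,1],[0,0,-0.17,0.96,4.0,0,1],[0,0,-0.17,0.96,4.0,0,1],[0,0,-0.17,0.96,4.0,0,1],[0,0,-0.17,0.96,4.0,0,1],[0,0,-0.17,0.96,4.0,0,1],[0,0,-0.17,0.96,4.0,0,1],[0,0,-0.17,0.96,3.8,0,1]]'
python3 -m crank '[[0,0,0,0,0,0,1],[0,0,0,0,0,0,1]]'
python3 - <<'E'
from h import *
w=cam("wrist"); np.save("w7.npy",w,allow_pickle=True); save(w,"pics/w7.png",None,1.5); print(w["state"]["position"],yaw(w["state"]))
for c in R0:
  for b in blobs(w,c,12): print(c,b,atz(w,b[2],.068)[:2].round(4))
t=np.load("top.npy",allow_pickle=True).item()
o=np.array([.5453,.2779,0]); a=np.radians(8.8); x=np.array([np.cos(a),np.sin(a),0]); y=np.array([-x[1],x[0],0])
for P in ((-82,55,70),(-82,85,70),(-82,-55,70),(-82,-85,70),(0,-70,8)): print(P,proj(w,o+x*P[0]/1e3+y*P[1]/1e3+[0,0,P[2]/1e3]).round(1))
E
```

```text
clock: 16.95
position: [0.5341, 0.3486, 0.2138]
orientation: [-0.0, -0.077, 0.997, -0.0]
ft_force: [0.7, -0.8, -0.4]
gripper_width: 0.0138
finger_force: 78.5
clock: 17.15
position: [0.5338, 0.3472, 0.2134]
orientation: [-0.001, -0.077, 0.997, -0.0]
ft_force: [0.3, 0.2, -1.1]
gripper_width: 0.014
finger_force: 78.6
[0.53380854 0.34722622 0.21335672] 188.85637718395938
blue (3110, [232, 59, 48, 72], [254.9, 94.7]) [0.4508 0.3347]
blue (60, [240, 168, 2, 30], [240.5, 182.5]) [0.5172 0.3341]
blue (118, [267, 168, 4, 30], [268.5, 182.7]) [0.514  0.3551]
blue (2431, [239, 209, 32, 89], [254.4, 254.9]) [0.5775 0.3542]
red (2103, [64, 83, 65, 47], [95.7, 104.9]) [0.4709 0.2108]
red (678, [106, 169, 28, 28], [119.9, 182.9]) [0.5322 0.2365]
(-82, 55, 70) [232.9  98.6]
(-82, 85, 70) [275.2  98.6]
(-82, -55, 70) [ 94.6 107.3]
(-82, -85, 70) [ 65.1 111. ]
(0, -70, 8) [119.5 184.7]
```

View pics/w7.png

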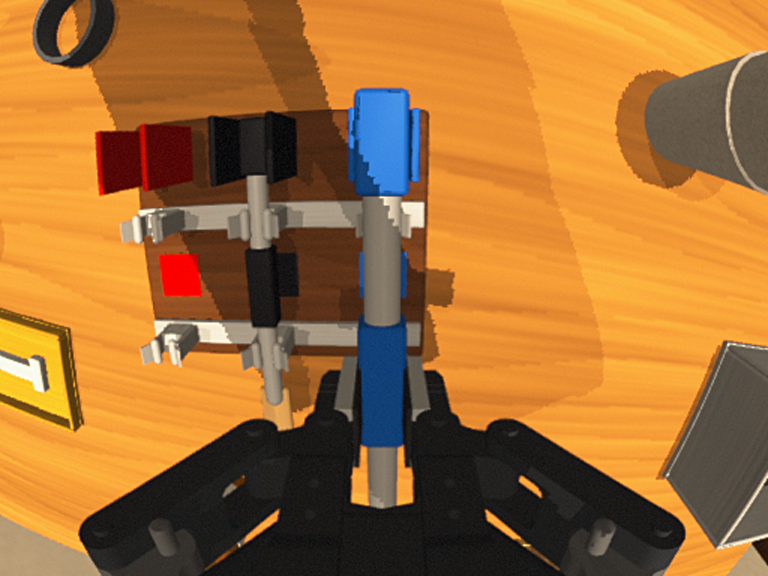

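The picture shows the blue fins symmetric about column 384 against the held brush at 382, so I need about 1.1 mm more in +y. The rail's red square is at (180,275), close to prediction. I'll lower to just above the clips.

```bash
python3 - <<'E'
from h import *
w=np.load("w7.npy",allow_pickle=True).item(); T=w["state"]; M=q(T["orientation"]).as_matrix()
for X in (65,81,97,24,-24): print(X,[proj(w,T["position"]+M@np.array([X/1e3,0,zz])).round(1).tolist() for zz in (.067-.008,.067)])
E
python3 -m crank '[[0,0,0,0,0.11,-3,1],[0,0,0,0,0,-3,1],[0,0,0,0,0,-2,1],[0,0,0,0,0,0,1],[0,0,0,0,0,0,1]]'
```

```text
65 [[254.1, 135.1], [254.1, 133.0]]
81 [[254.1, 98.7], [254.2, 98.6]]
97 [[254.2, 62.2], [254.2, 64.2]]
24 [[254.0, 221.7], [254.0, 215.3]]
-24 [[253.9, 300.9], [254.0, 292.2]]
clock: 17.7
position: [0.5343, 0.3471, 0.1352]
orientation: [0.0, -0.076, 0.997, 0.0]
ft_force: [0.4, 0.4, -0.6]
gripper_width: 0.0137
finger_force: 78.6
```

```bash
python3 -m crank '[[0,0,0,0.1,0.1,-0.7,1],[0,0,0,0,0,-0.5,1],[0,0,0,0,0,0,1]]' 110
python3 -m crank '[[0,0,0,0,0,-0.4,1],[0,0,0,0,0,-0.3,1],[0,0,0,0,0,0,1]]'
python3 -m crank '[[0,0,0,0,0,-0.3,1],[0,0,0,0,0,-0.2,1],[0,0,0,0,0,0,1]]'
```

```text
clock: 18.0
position: [0.5351, 0.3488, 0.1221]
orientation: [-0.0, -0.077, 0.997, -0.0]
ft_force: [-0.1, 0.2, -0.2]
gripper_width: 0.0127
finger_force: 111.7
clock: 18.3
position: [0.5355, 0.3486, 0.1154]
orientation: [0.0, -0.076, 0.997, -0.0]
ft_force: [2.3, -3.3, -0.6]
gripper_width: 0.0127
finger_force: 112.0
clock: 18.6
position: [0.5349, 0.3485, 0.1097]
orientation: [-0.0, -0.076, 0.997, -0.0]
ft_force: [3.1, -3.8, -6.8]
gripper_width: 0.013
finger_force: 111.1
```

```bash
python3 -m crank '[[0,0,0,0,0,-0.15,1],[0,0,0,0,0,-0.15,1],[0,0,0,0,0,0,1]]'
python3 -m crank '[[0,0,0,0,0,-0.2,1],[0,0,0,0,0,-0.1,1],[0,0,0,0,0,0,1]]'
```

```text
clock: 18.9
position: [0.5348, 0.3485, 0.1069]
orientation: [-0.0, -0.077, 0.997, -0.0]
ft_force: [1.0, -5.0, -4.6]
gripper_width: 0.0127
finger_force: 111.6
clock: 19.2
position: [0.5348, 0.3486, 0.1066]
orientation: [0.0, -0.077, 0.997, 0.0]
ft_force: [-11.6, -13.9, 34.0]
gripper_width: 0.0126
finger_force: 116.8
```

Firm stop at axis height 40 mm, after a pull-in, so the brush is seated. I'll release it and check.

```bash
python3 -m crank '[[0,0,0,0,0,0.2,1],[0,0,0,0,0,0,0.2],[0,0,0,0,0,0,0.1],[0,0,0,0,0,0,0.1],[0,0,0,0,0,1,0.1],[0,0,0,0,0,4,0.1],[0,0,0,0,0,4,0.1],[0,0,0,0,0,2,0.1],[0,0,0,0,0,0,0.1],[0,0,0,0,0,0,0.1]]'
python3 - <<'E'
from h import *
w=cam("wrist"); t=cam("top"); s=cam("scene"); np.save("w8.npy",w,allow_pickle=True); print(w["state"]["position"],yaw(w["state"]))
for d in (w,t,s):
  for b in blobs(d,"blue",12):
    P=atz(d,b[2],.048)
    if abs(P[1]-.35)<.06: print(d["name"],b,P.round(4))
o=np.array([.5453,.2779,0]); a=np.radians(8.8); x=np.array([np.cos(a),np.sin(a),0]); y=np.array([-x[1],x[0],0])
for P in ((-97,70,48),(-65,70,48),(-24,70,48),(24,70,48),(0,70,48)):
  print(P,[proj(d,o+x*P[0]/1e3+y*P[1]/1e3+[0,0,P[2]/1e3]).round(1).tolist() for d in (w,t,s)])
E
```

```text
clock: 20.2
position: [0.5352, 0.3491, 0.2169]
orientation: [0.0, -0.077, 0.997, 0.0]
ft_force: [0.0, -0.2, -0.8]
gripper_width: 0.0386
finger_force: 0.0
[0.53524668 0.34910934 0.21687409] 188.79046182788494
wrist (397, [230, 70, 9, 48], [233.7, 94.0]) [0.4541 0.3202 0.048 ]
wrist (385, [268, 70, 9, 48], [272.1, 93.2]) [0.4488 0.3502 0.048 ]
wrist (756, [244, 77, 20, 38], [253.5, 95.5]) [0.453  0.3359 0.048 ]
wrist (1336, [238, 163, 31, 55], [253.1, 187.6]) [0.5286 0.3473 0.048 ]
top (71, [143, 202, 10, 11], [147.4, 207.3]) [0.5269 0.3383 0.048 ]
top (68, [144, 225, 8, 11], [147.8, 230.0]) [0.4527 0.3353 0.048 ]
top (18, [153, 225, 4, 10], [154.2, 229.3]) [0.4549 0.3145 0.048 ]
top (12, [141, 226, 2, 11], [141.3, 231.2]) [0.4488 0.3563 0.048 ]
scene (15, [339, 260, 7, 6], [341.1, 262.9]) [0.47   0.3577 0.048 ]
scene (104, [316, 265, 13, 16], [322.5, 272.5]) [0.5418 0.3541 0.048 ]
(-97, 70, 48) [[251.7, 77.3], [148.6, 234.3], [344.1, 252.4]]
(-65, 70, 48) [[251.6, 117.0], [147.4, 224.6], [337.3, 258.1]]
(-24, 70, 48) [[251.7, 166.7], [145.7, 212.2], [328.3, 265.4]]
(24, 70, 48) [[251.8, 220.1], [143.8, 197.8], [317.7, 274.1]]
(0, 70, 48) [[251.7, 194.2], [144.8, 205.0], [323.0, 269.7]]
```

The brush is seated: tail rows 77–115 against 77–117 expected, and it is centred between the fins. Now for the scoop's tail.

```bash
python3 -m crank '[[0,0,0.2,-0.4,-3,0,0.1],[0,0,0.2,-0.6,-4.5,0,0.1],[0,0,0.2,-0.6,-4.5,0,0.1],[0,0,0.2,-0.6,-4.5,0,0.1],[0,0,0.2,-0.6,-4.5,0,0.1],[0,0,0.2,-0.6,-4.5,0,0.1],[0,0,0.2,-0.6,-4.5,0,0.1],[0,0,0.2,-0.6,-4.5,0,0.1]]'
python3 -m crank '[[0,0,0.1,-0.6,-4.5,0,0.1],[0,0,0.1,-0.6,-4.5,0,0.1],[0,0,0.1,-0.6,-4.5,0,0.1],[0,0,0.1,-0.6,-4.5,0,0.1],[0,0,0.1,-0.6,-4.5,0,0.1],[0,0,0,-0.6,-4.5,0,0.1],[0,0,0,-0.2,-4,0,0.1],[0,0,0,0,-2,0,0.1],[0,0,0,0,0,0,0.1],[0,0,0,0,0,0,0.1]]'
python3 - <<'E'
from h import *
w=cam("wrist"); t=cam("top"); s=cam("scene"); print(w["state"]["position"],yaw(w["state"]))
for d in (w,t,s):
  for b in blobs(d,"red",12):
    P=atz(d,b[2],.036)
    if abs(P[1]+.31)<.06 and .4<P[0]<.6: print(d["name"],b,P.round(4))
print(proj(w,[.4535,-.3095,.036]),proj(w,[.4535,-.3095,.044]))
E
```

```text
clock: 21.15
position: [0.4881, 0.0023, 0.2158]
orientation: [-0.001, -0.091, 0.996, 0.0]
ft_force: [0.6, 0.1, 0.7]
gripper_width: 0.0383
finger_force: 0.0
clock: 22.15
position: [0.4507, -0.3258, 0.2156]
orientation: [-0.001, -0.094, 0.996, 0.001]
ft_force: [0.3, -0.6, 0.3]
gripper_width: 0.0384
finger_force: 0.0
[ 0.45074006 -0.32580849  0.21557142] 190.84009616171912
wrist (607, [263, 180, 18, 38], [271.7, 198.5]) [ 0.454  -0.3089  0.036 ]
wrist (582, [262, 253, 16, 44], [269.7, 276.1]) [ 0.5353 -0.2933  0.036 ]
top (61, [335, 198, 7, 15], [338.2, 205.0]) [ 0.534  -0.2947  0.036 ]
top (37, [341, 225, 5, 10], [343.1, 228.9]) [ 0.4543 -0.3091  0.036 ]
scene (28, [238, 127, 8, 7], [241.8, 129.6]) [ 0.4574 -0.3117  0.036 ]
scene (15, [221, 136, 9, 7], [225.2, 139.2]) [ 0.5371 -0.3028  0.036 ]
[271.16320996 197.90392697] [271.67184975 200.92811412]
```

```bash
python3 -m crank '[[0,0,0,0.3,1.65,0,0.1],[0,0,0,0,0,-4,0.1],[0,0,0,0,0,-4,0.1],[0,0,0,0,0,-2.5,0.1],[0,0,0,0,0,-1,0.1],[0,0,0,0,0,0,0.1],[0,0,0,0,0,0,0.1]]' 80
python3 -m crank '[[0,0,0,0,0,0,1],[0,0,0,0,0,0,1],[0,0,0,0,0,0,1],[0,0,0,0,0,0,1],[0,0,0,0,0,2,1],[0,0,0,0,0,3,1],[0,0,0,0,0,3,1],[0,0,0,0,0,0,1],[0,0,0,0,0,0,1]]'
```

```text
clock: 23.0
position: [0.4549, -0.3095, 0.1027]
orientation: [0.001, -0.095, 0.995, -0.0]
ft_force: [0.3, -0.4, -0.8]
gripper_width: 0.0387
finger_force: 0.0
clock: 23.9
position: [0.4542, -0.3097, 0.1816]
orientation: [0.0, -0.095, 0.995, -0.0]
ft_force: [0.4, -0.6, -0.6]
gripper_width: 0.014
finger_force: 79.8
```

```bash
python3 -m crank '[[0,0,0,-2,3,0,1],[0,0,0,-2.5,4,0,1],[0,0,0,-2.5,4,0,1],[0,0,0,-2.4,4,0,1],[0,0,0,-2,2.5,0,1],[0,0,0,0,0,-3,1],[0,0,0,0,0,-3,1],[0,0,0,0,0,0,1],[0,0,0,0,0,0,1]]'
python3 - <<'E'
from h import *
t=cam("top"); s=cam("scene"); T=t["state"]; print(T["position"],yaw(T))
for d in (t,s):
  for b in blobs(d,"red",10):
    P=atz(d,b[2],.055)
    if abs(P[1]+.12)<.06 and .3<P[0]<.6: print(d["name"],b,P.round(4))
E
```

```text
clock: 24.8
position: [0.3395, -0.1344, 0.1212]
orientation: [-0.001, -0.095, 0.995, 0.001]
ft_force: [0.3, -0.1, 0.3]
gripper_width: 0.0136
finger_force: 79.8
[ 0.33951435 -0.13438068  0.12124963] 190.87752047032976
top (64, [283, 233, 8, 15], [286.8, 240.3]) [ 0.4182 -0.1187  0.055 ]
scene (12, [287, 142, 4, 7], [288.8, 144.8]) [ 0.35   -0.1399  0.055 ]
scene (45, [271, 152, 10, 9], [275.6, 156.0]) [ 0.4216 -0.1204  0.055 ]
```

Level again. I'll lay it down and go to the middle sleeve.

```bash
python3 -m crank '[[0,0,0,0,0,-2,1],[0,0,0,0,0,-1.4,1],[0,0,0,0,0,-0.6,1],[0,0,0,0,0,-0.5,1],[0,0,0,0,0,0,1],[0,0,0,0,0,0,0.5],[0,0,0,0,0,0,0.3],[0,0,0,0,0,0,0.1],[0,0,0,0,0,2,0.1],[0,0,0,0,0,4,0.1],[0,0,0,2,0.4,4,0.1],[0,0,0,0,0,0,0.1]]'
python3 -m crank '[[0,0,0,0,0,0,0.1]]'
python3 - <<'E'
from h import *
t=cam("top"); s=cam("scene"); w=cam("wrist"); print(w["state"]["position"],yaw(w["state"]))
for d in (t,s,w):
    for b in blobs(d,"red",12): 
        P=atz(d,b[2],.01)
        if .25<P[0]<.5 and -.2<P[1]<0: print(d["name"],b,P.round(4))
E
```

```text
clock: 26.1
position: [0.3638, -0.1313, 0.1811]
orientation: [0.004, -0.095, 0.995, -0.002]
ft_force: [0.3, -0.2, -0.4]
gripper_width: 0.0386
finger_force: 0.0
clock: 26.2
position: [0.3608, -0.1307, 0.1771]
orientation: [0.001, -0.095, 0.995, -0.0]
ft_force: [-0.3, 0.6, -1.2]
gripper_width: 0.0386
finger_force: 0.0
[ 0.35942098 -0.13038628  0.17563763] 190.8857557120299
top (59, [282, 233, 7, 14], [285.4, 239.3]) [ 0.4193 -0.1192  0.01  ]
scene (28, [287, 149, 7, 7], [290.1, 152.1]) [ 0.3434 -0.1362  0.01  ]
scene (44, [270, 159, 11, 9], [275.2, 163.3]) [ 0.4218 -0.1201  0.01  ]
wrist (733, [244, 154, 19, 40], [253.2, 173.4]) [ 0.3395 -0.1348  0.01  ]
wrist (743, [246, 233, 17, 51], [253.7, 259.9]) [ 0.4197 -0.119   0.01  ]
```

```bash
python3 -m crank '[[0,0,0,3,0.6,0,0.1],[0,0,0,3,0.55,0,0.1],[0,0,0,0,0,-3,0.1],[0,0,0,0,0,-4,0.1],[0,0,0,0,0,-2.3,0.1],[0,0,0,0,0,0,0.1],[0,0,0,0,0,0,0.1],[0,0,0,0,0,0,0.1]]'
```

```text
clock: 27.15
position: [0.4207, -0.1194, 0.0845]
orientation: [0.001, -0.095, 0.996, -0.0]
ft_force: [0.7, -0.3, 0.2]
gripper_width: 0.0388
finger_force: 0.0
```

```bash
python3 -m crank '[[0,0,0,0,0,-0.6,0.1],[0,0,0,0,0,-0.3,0.1],[0,0,0,0,0,0,1],[0,0,0,0,0,0,1],[0,0,0,0,0,0,1],[0,0,0,0,0,0,1],[0,0,0,0,0,2,1],[0,0,0,0,0,4,1],[0,0,0,0,0,4,1],[0,0,0,0,0,4,1],[0,0,0,0,0,0,1]]' 80
python3 -m crank '[[0,0,-0.2,1.0,2.5,0,1],[0,0,-0.2,1.5,3.5,0,1],[0,0,-0.2,1.5,3.6,0,1],[0,0,-0.2,1.5,3.6,0,1],[0,0,-0.2,1.5,3.6,0,1],[0,0,-0.2,1.5,3.6,0,1],[0,0,-0.2,1.5,3.6,0,1],[0,0,-0.2,1.5,3.6,0,1],[0,0,-0.2,1.5,3.6,0,1],[0,0,-0.2,0.5,1.7,0,1],[0,0,0,0,0,0,1],[0,0,0,0,0,0,1]]'
python3 - <<'E'
from h import *
w=cam("wrist"); np.save("w9.npy",w,allow_pickle=True); T=w["state"]; print(T["position"],yaw(T))
for b in blobs(w,"red",12): print(b,atz(w,b[2],.068)[:2].round(4))
M=q(T["orientation"]).as_matrix()
for X in (65,97,24,-24): print(X,[proj(w,T["position"]+M@np.array([X/1e3,0,zz])).round(1).tolist() for zz in (.067-.008,.067)])
o=np.array([.5453,.2779,0]); a=np.radians(8.8); x=np.array([np.cos(a),np.sin(a),0]); y=np.array([-x[1],x[0],0])
for P in ((-82,-55,70),(-82,-85,70),(0,-70,8)): print(P,proj(w,o+x*P[0]/1e3+y*P[1]/1e3+[0,0,P[2]/1e3]).round(1))
E
```

```text
clock: 28.25
position: [0.4222, -0.1197, 0.2192]
orientation: [0.003, -0.095, 0.995, -0.001]
ft_force: [-0.0, -0.8, -1.9]
gripper_width: 0.0136
finger_force: 78.2
clock: 29.45
position: [0.5548, 0.2098, 0.2138]
orientation: [-0.0, -0.078, 0.997, -0.0]
ft_force: [0.6, -0.3, -0.7]
gripper_width: 0.0139
finger_force: 78.3
[0.55483762 0.20982495 0.21383365] 188.92247026483176
(3035, [231, 61, 48, 72], [253.8, 96.1]) [0.473  0.1966]
(90, [239, 168, 3, 30], [240.0, 182.5]) [0.5384 0.1964]
(75, [267, 168, 3, 30], [268.0, 183.1]) [0.5356 0.2174]
(2370, [239, 210, 33, 89], [254.5, 256.2]) [0.6001 0.2173]
65 [[254.1, 135.1], [254.1, 133.0]]
97 [[254.2, 62.2], [254.2, 64.2]]
24 [[254.0, 221.7], [254.0, 215.3]]
-24 [[253.9, 300.9], [254.0, 292.2]]
(-82, -55, 70) [273.8  98.9]
(-82, -85, 70) [231.6  98.8]
(0, -70, 8) [252.9 184.4]
```

```bash
python3 -m crank '[[0,0,-0.1,0,0.06,-3,1],[0,0,0,0,0,-3,1],[0,0,0,0,0,-2,1],[0,0,0,0,0,-0.6,1],[0,0,0,0,0,0,1],[0,0,0,0,0,0,1]]' 110
python3 -m crank '[[0,0,0,0,0,-0.4,1],[0,0,0,0,0,-0.4,1],[0,0,0,0,0,-0.3,1],[0,0,0,0,0,0,1]]'
python3 -m crank '[[0,0,0,0,0,-0.3,1],[0,0,0,0,0,-0.3,1],[0,0,0,0,0,0,1]]'
```

```text
clock: 30.1
position: [0.5556, 0.2103, 0.1297]
orientation: [0.001, -0.076, 0.997, 0.0]
ft_force: [0.7, -1.1, -0.6]
gripper_width: 0.0127
finger_force: 111.8
clock: 30.5
position: [0.5556, 0.2102, 0.1176]
orientation: [0.001, -0.076, 0.997, -0.0]
ft_force: [1.9, -4.3, 2.0]
gripper_width: 0.0125
finger_force: 112.4
clock: 30.8
position: [0.5554, 0.2101, 0.1112]
orientation: [0.0, -0.076, 0.997, -0.0]
ft_force: [3.3, -2.8, -3.7]
gripper_width: 0.0131
finger_force: 111.6
```

```bash
python3 -m crank '[[0,0,0,0,0,-0.2,1],[0,0,0,0,0,-0.2,1],[0,0,0,0,0,0,1]]'
python3 -m crank '[[0,0,0,0,0,-0.2,1],[0,0,0,0,0,0,1]]'
```

```text
clock: 31.1
position: [0.5549, 0.21, 0.1068]
orientation: [-0.0, -0.076, 0.997, -0.001]
ft_force: [2.5, -6.1, -4.5]
gripper_width: 0.0129
finger_force: 111.4
clock: 31.3
position: [0.555, 0.2101, 0.1066]
orientation: [0.0, -0.076, 0.997, -0.0]
ft_force: [-9.5, -8.5, 23.8]
gripper_width: 0.013
finger_force: 115.3
```

Seated the same way: pull-in, then a firm stop at 0.1066. I'll release, retreat and verify both.

```bash
python3 -m crank '[[0,0,0,0,0,0.2,1],[0,0,0,0,0,0,0.2],[0,0,0,0,0,0,0.1],[0,0,0,0,0,0,0.1],[0,0,0,0,0,1,0.1],[0,0,0,0,0,4,0.1],[0,0,0,0,0,4,0.1],[0,0,0,-1,-3,2,0.1],[0,0,0,-1,-3,0,0.1],[0,0,0,0,0,0,0.1],[0,0,0,0,0,0,0.1]]'
python3 - <<'E'
from h import *
w=cam("wrist"); t=cam("top"); s=cam("scene"); print(w["state"]["position"],yaw(w["state"]))
for c in R0:
 for d in (w,t,s):
  for b in blobs(d,c,12):
    P=atz(d,b[2],.048)
    if abs(P[1]-.28)<.13 and .4<P[0]<.65: print(c,d["name"],b,P.round(4))
o=np.array([.5453,.2779,0]); a=np.radians(8.8); x=np.array([np.cos(a),np.sin(a),0]); y=np.array([-x[1],x[0],0])
for P in ((-81,70,48),(0,70,48),(-81,-70,48),(0,-70,48),(-81,-70,60),(0,-70,60)):
  X=o+x*P[0]/1e3+y*P[1]/1e3+[0,0,P[2]/1e3]; print(P,X.round(4),[proj(d,X).round(1).tolist() for d in (w,t,s)])
# bystanders unchanged?
for n,d in (("top",t),("scene",s)):
  o0=np.load(f"{n}.npy",allow_pickle=True).item(); D=np.abs(d["color"].astype(int)-o0["color"]).max(2)>60
  k,_,st,ce=cv2.connectedComponentsWithStats(D.astype(np.uint8)); print(n,[(st[i].tolist()) for i in range(1,k) if st[i,4]>40])
E
```

```text
clock: 32.4
position: [0.5352, 0.1502, 0.2183]
orientation: [0.001, -0.076, 0.997, 0.0]
ft_force: [-0.2, 1.0, -0.2]
gripper_width: 0.0382
finger_force: 0.0
[0.53524243 0.1502069  0.21830689] 188.72727408775407
blue wrist (2087, [425, 118, 61, 47], [454.7, 140.5]) [0.4519 0.3318 0.048 ]
blue wrist (1216, [413, 194, 41, 47], [434.1, 213.4]) [0.5274 0.3319 0.048 ]
blue scene (136, [333, 247, 16, 19], [340.0, 256.2]) [0.4587 0.3363 0.048 ]
blue scene (108, [316, 265, 13, 16], [322.5, 272.3]) [0.5413 0.3536 0.048 ]
red wrist (2054, [295, 109, 55, 50], [322.2, 131.9]) [0.4728 0.1974 0.048 ]
red wrist (1218, [294, 194, 32, 53], [310.5, 217.3]) [0.5486 0.2032 0.048 ]
red scene (134, [304, 219, 15, 19], [311.2, 227.9]) [0.4794 0.1993 0.048 ]
red scene (104, [288, 236, 12, 15], [293.8, 243.0]) [0.5623 0.217  0.048 ]
(-81, 70, 48) [0.4545 0.3347 0.048 ] [[456.2, 143.8], [148.0, 229.4], [340.7, 255.2]]
(0, 70, 48) [0.5346 0.3471 0.048 ] [[442.7, 221.6], [144.8, 205.0], [323.0, 269.7]]
(-81, -70, 48) [0.476  0.1963 0.048 ] [[320.3, 135.4], [190.5, 222.7], [311.5, 226.8]]
(0, -70, 48) [0.556  0.20
[... 184 characters left out ...]
[317.1, 231.3], [186.4, 198.2], [294.2, 238.6]]
top [[121, 148, 143, 236, 19582], [232, 162, 47, 11, 234], [223, 174, 9, 7, 46], [301, 174, 50, 64, 724], [182, 195, 12, 11, 76], [246, 268, 175, 116, 7325], [403, 314, 109, 70, 4359], [250, 326, 23, 11, 153]]
scene [[260, 0, 37, 50, 1060], [244, 0, 190, 250, 15968], [403, 0, 80, 151, 5694], [425, 0, 13, 6, 52], [434, 0, 57, 39, 1132], [395, 47, 14, 17, 137], [233, 127, 13, 13, 78], [230, 135, 27, 18, 131], [203, 137, 28, 26, 230], [347, 142, 21, 21, 97], [218, 193, 29, 38, 234], [311, 197, 12, 8, 70], [303, 224, 13, 11, 52], [285, 235, 16, 15, 73], [267, 249, 16, 19, 158], [332, 252, 13, 12, 69], [314, 264, 16, 15, 82], [295, 286, 13, 12, 89]]
```

```bash
python3 -c "
from cell import job_done
print(job_done())"
```

```text
the job is handed in; nothing more can be done
None
```

The job is handed in at about 32 s on the clock: the bar lies flat in the brass tray, and the blue brush and red scoop are pressed into their own clips. On each I felt the pull-in and a firm stop at home height. The handover returned no verdict. The paddle and the other things on the counter I left alone, though I didn't check each one separately at the end.

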